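Unclamp the machined bracket and hold it up to the magnifier

TASK

Swing the fixture's clamp arm all the way open, off the bracket, while the bracket stays seated. Then lift the bracket straight up off its two pins and carry it, level all the way, to the bench magnifier; finish still gripping it, motionless and level in the air, its middle in front of the centre of the lens and 13 cm out from the glass on the side that faces the robot. Leave the clamp open, and leave the tools and stock on the bench where they lie.

Things in the scene. Friction and masses are not known exactly. Their poses are not given: they have to be found in the camera images.
- fixture: Fixed dark steel plate on the bench, 120 (its x) x 220 (its y) x 20 mm, origin at the centre of its underside, z up. Two upright pins, 6 mm across, stand 7 mm above its top at (-22, -75) and (22, 5) mm. The swing clamp's hinge is at (0, 80) mm. Its place and yaw on the bench vary.
- seat (a point): Centre of the bracket's seat on the fixture's top face, 20 mm above the bench, at (0, -35, 20) mm in the fixture's frame, with the same axes.
- clamp (a joint): Swing clamp angle, rad, about the vertical hinge. At 0 the arm points along the fixture's -y, over the bracket's +y end (20 mm overlap), and blocks lifting. Starts at 0 to 0.3. It grows anticlockwise seen from above, towards the fixture's +x; at 1.57 the arm points along +x; stop at 1.7. It stays where it is left; turning takes about 0.1 N m (2 to 3 N at the knob).
- clamp_hinge (a point): Point on the clamp's vertical hinge axis, 33.5 mm above the bench, at (0, 80) mm in the fixture's frame. The steel clamp arm reaches 80 mm from this axis, is 18 mm wide and 10 mm thick, its top 43.5 mm above the bench and its underside 1.5 mm above the bracket's plate; a round cap on the axis is 51.5 mm above the bench.
- clamp_knob (a point): Top centre of the upright round black knob on the clamp arm, 18 mm across, standing from the arm's top to 86.5 mm above the bench, 45 mm from the hinge axis; moves with the arm.
- bracket: Loose aluminium bracket, 245 to 455 g, on the fixture's pins, axes as the fixture's, origin at the centre of its underside. Plate 70 (x) x 110 (y) x 12 mm with two 9 mm holes round the pins. On its middle an upright rib, 14 (x) x 46 (y) mm, up to 46 mm above the underside: grip it across x. Boss 22 mm across, 12 mm tall, at (12, -42) mm. Balances within 5 mm of its middle. The only bracket.
- bracket_mid (a point): Middle of the bracket, on its centre line 20 mm above its underside.
- magnifier: Fixed bench magnifier: white round foot 100 mm across, 18 mm tall (centre 30 mm behind the lens plane), thin steel neck, upright round lens, 120 mm over its white ring, facing along the magnifier's -x, roughly towards the robot. Origin on the bench straight below the lens centre. Stands on the left or the right of the bench; yaw varies.
- lens (a point): Centre of the magnifier's lens, 170 mm above the bench.
- view (a point): Viewing spot: 130 mm in front of the lens centre (along the magnifier's -x), 170 mm above the bench. The bracket's middle is to be held here.
- gauge: Fixed dial gauge on a magnetic stand, 215 mm tall, origin on the bench; on the side of the bench where the magnifier is not. Only in the way.
- wrench: Steel wrench, 200 mm long, lying on the bench. Leave alone.
- screwdriver: Screwdriver lying on the bench. Leave alone.
- blank: Plain aluminium block 100 x 60 x 25 mm lying on the bench. Leave alone.
- calipers: Calipers, 200 mm long, lying flat. Leave alone.
- can: Steel can, 66 mm across, 120 mm tall. Leave alone.
- setup_block: Steel block with three holes, 50 x 75 x 25 mm. Leave alone.

How it is judged:
On the way, in this order (a step that is already met when the one before it is completed fails the run):
1. the clamp is swung open while the bracket still sits on the fixture (value of joint clamp above 1.2 rad and distance between bracket and seat below 0.006 m), for 0.1 s.
2. the bracket is lifted clear of the fixture, level, in the fingers (height (world z) of bracket above 0.05 m and angle between bracket's own z axis and vertical below 0.2 rad and contact force between bracket and the fingers above 0.5 N and contact force between bracket and fixture below 0.1 N), for 0.2 s.
At the end, for the whole second after the job is handed in: Through the last second the fingers hold the bracket still (under 20 mm/s, 0.1 rad/s), its middle within 30 mm of the viewing spot, tilted under 0.12 rad, touching neither fixture nor magnifier; clamp open past 1.2 rad; each tool and stock piece within 30 mm of its start (distance between bracket_mid and view below 0.03 m and angle between bracket's own z axis and vertical below 0.12 rad and linear speed of bracket below 0.02 m/s and angular speed of bracket below 0.1 rad/s and contact force between bracket and the fingers above 0.5 N and contact force between bracket and fixture below 0.1 N and contact force between bracket and magnifier below 0.1 N and value of joint clamp above 1.2 rad and distance of each of wrench, screwdriver, blank, calipers, can, setup_block from where it was at the start of the episode below 0.03 m); the arm keeps its last pose, push and grip.
It fails at once if the bracket is tipped more than 0.35 rad (angle between bracket's own z axis and vertical above 0.35 rad).
It fails at once if a tool or stock piece is moved more than 30 mm (distance of any of wrench, screwdriver, blank, calipers, can, setup_block from where it was at the start of the episode above 0.03 m).
It also fails if it takes over 48 s, if anything falls off the work surface, if the arm or the gripper's body presses on something with over 40 N, if the wrist force passes 120 N, or if a joint passes its speed limit or range.

ROBOT

A 7-joint arm with a two-finger parallel gripper is mounted at the origin on the work surface. World frame = base frame: x ahead of the robot, y to its left, z up, the work surface at z = 0. Lengths are in m, angles in rad, forces in N, time in s.
With the tool pointing down it reaches from about 0.425 to 0.875 m from the base axis. Payload 4.7 kg.
Tool frame: the origin (TCP) lies at the very end of the fingers, on their centre line; the grasp point (between the pads) lies 19 mm behind it; z points along the fingers, y is the line along which they close (so a half turn about z gives the same grasp; the last joint's range is limited). The gripper opens to 87 mm and grips with 3 to 60 N. Pads are 19 mm wide; open, the fingers measure 117 mm over their backs; the gripper's body (75 mm by 190 mm) begins 51 mm behind the grasp point.
Start: joints at [0.014, 0.321, -0.07, 1.45, 0.023, 1.371, -0.057], TCP at [0.65, -0, 0.223] pointing down, gripper open.
Joint ranges: [-2.86, 2.86], [-0.3, 2.09], [-1.38, 1.24], [0.06, 2.45], [-1.56, 4.7], [0.09, 2.05], [-2.69, 2.69]. Speed limits (rad/s): [2.57, 2.57, 3.14, 3.14, 3.14, 3.14, 3.14].

INTERFACE

Orientations are given as a rotation vector (axis times angle).
In Python, from bench import ctrl, vision gives the robot as it stands.
- The arm moves only by the tool jog_arm, never from a script. Its argument "increments" is a list of rows, each an object of numbers: "tx", "ty", "tz": the shift along the tool's x, y, z in mm; "wx", "wy", "wz": the turn, a rotation vector about the tool's x, y, z in rad; "gripper": the opening, from 0 (shut) to 1 (fully open). In form: [{"tx": .., "ty": .., "tz": .., "wx": .., "wy": .., "wz": .., "gripper": ..}, ...]. A call has exactly 5 rows; each row is the pose to reach, as a shift and turn from the pose commanded when the call began, along the tool's axes at that moment; what a row does not reach only later rows make up. A row lasts 1/12 s, in which the tool goes at most 41.7 mm and 7.16 degrees, less where a joint would pass 70% of its speed; a pose out of reach is approached as far as the arm can. A call with a gripper value outside its range is refused whole. The fingers move at their own pace and stop on an object; "grip_force" is the grip in N (left out, the last holds). Time passes only in rows, so rows that repeat a pose let the fingers close, or fill a call up. It gives the time, the measured TCP pose, the force, the opening and the grip force at its end, in the units of the state.
- ctrl.get_state(): the state, without advancing time (a new reading comes with each control period).
- vision.get_image(name): name is "scene" or "side" or "wrist"; returns a dict with "color" (400x640x3 uint8, blue, green, red), "fx", "fy", "cx", "cy" (pixels), "k1" (the pictures are not rectified: a ray, as slopes to the right and down, at radius r is drawn at 1 + k1 r^2 times it, then the intrinsics apply), "extrinsics" (4x4, takes a point from world to camera coordinates). Camera axes: x right, y down, z forward; pixel columns grow to the right and rows downward; lengths in m; the calibration is good to about 2 mm. A picture is of the moment at which its call begins. There is no depth.
- ctrl.close_job(): hands the job in; it is judged then, once.
Trained networks look in the newest picture that a camera, given by its name, has taken for a name from the list of things; names that differ only in an ending like _2 or _b are one class to them, and where a whole thing is asked for, a point or a joint stands for the part that bears it (a point fixed in the world has none). Each returns a list of dicts, best first, with "conf" (0 to 1); they miss things now and then, are a little off and sometimes report something else, mostly with a low value. They report only what shows in the picture. A call takes as long as a camera call.
- vision.spot_in(camera, thing): "bbox" ([left, top, right, bottom] in pixels, round what is visible of it).
The state is a dict: "time": time; "joint_positions": joint angles; "qd": joint speeds; "joint_torque": joint torques, N m; "position": TCP position; "tool_rot": TCP orientation; "ft_force": force on the tool from outside, world axes, zero at the start; "torque": the same for the moment, N m; "grip_width": opening from 0.0 (shut) to 1.0 (fully open); "grip_force": force on a finger pad.
Only numpy, scipy, OpenCV 4.12 (cv2) and the standard library are available. Lean on these libraries where they do the work, as an engineer would, in place of code of your own. Each camera call takes 0.05 s, during which the arm holds its last target. There are 200 camera calls.

## Working session

There is one attempt and no reset: what is moved stays moved. The work goes in short steps, Python scripts to look and compute and a tool call to move; the robot and the scene stay as the last step left them, time stands still between calls to the robot, and variables do not carry over. Pictures are saved under pics/ and viewed, at most 10 in all, crops included, and the job is handed in when it is done.

Besides the shell and the picture viewer there is one more tool, called after "Call:" as a command line: name --argument value ..., lists and objects as JSON in quotes. jog_arm: Moves the arm, as the interface text tells. Its arguments: {"type":"object","properties":{"increments":{"type":"array"},"grip_force":{"type":"number"}},"required":["increments"]}

```bash
mkdir -p pics && cat > h.py <<'E'
import numpy as np, cv2
from bench import ctrl, vision
from scipy.spatial.transform import Rotation as R
def cal(im): 
    return np.array([[im['fx'],0,im['cx']],[0,im['fy'],im['cy']],[0,0,1.]]), np.array([im['k1'],0,0,0.]), np.array(im['extrinsics'])
def ray(c,uv):
    K,d,E=c; p=cv2.undistortPoints(np.array([[uv]],float),K,d)[0,0]
    Rm=E[:3,:3]; return -Rm.T@E[:3,3], Rm.T@np.array([p[0],p[1],1.])
def onz(c,uv,z):
    o,r=ray(c,uv); return o+r*(z-o[2])/r[2]
def tri(obs):
    A=0;b=0
    for c,uv in obs:
        o,r=ray(c,uv); r=r/np.linalg.norm(r); P=np.eye(3)-np.outer(r,r); A=A+P; b=b+P@o
    x=np.linalg.solve(A,b); return x
def proj(c,X):
    K,d,E=c; return cv2.projectPoints(np.array(X,float).reshape(-1,1,3),cv2.Rodrigues(E[:3,:3])[0],E[:3,3],K,d)[0][:,0]
E
python3 - <<'E'
from h import *
import pickle
s=ctrl.get_state(); print(s['time'],s['position'],s['tool_rot'])
C={}
for n in ['scene','side','wrist']:
    im=vision.get_image(n); cv2.imwrite(f'pics/{n}0.png',im['color']); C[n]=cal(im); print(n,C[n][0][0,0],-C[n][2][:3,:3].T@C[n][2][:3,3])
    for t in ['fixture','bracket','clamp','clamp_knob','magnifier','lens','gauge','can','blank','setup_block','wrench','screwdriver','calipers']:
        r=vision.spot_in(n,t)
        if r: print(t,[(np.round(q['bbox']).tolist(),round(q['conf'],2)) for q in r[:2]])
pickle.dump(C,open('C0.pkl','wb'))
E
```

```text
0.0 [ 6.49450103e-01 -4.89347106e-05  2.21445274e-01] [-2.22047314e+00 -2.22057359e+00  2.20383714e-03]
scene 387.28620283201843 [ 1.16678454 -0.38239142  0.89277164]
fixture [([248.0, 187.0, 326.0, 255.0], 0.9)]
bracket [([258.0, 206.0, 302.0, 242.0], 0.87)]
clamp [([296.0, 190.0, 312.0, 219.0], 0.5)]
clamp_knob [([295.0, 193.0, 315.0, 221.0], 0.83), ([350.0, 137.0, 397.0, 167.0], 0.64)]
magnifier [([400.0, 153.0, 436.0, 231.0], 0.96)]
lens [([396.0, 152.0, 434.0, 232.0], 0.78), ([248.0, 191.0, 328.0, 258.0], 0.33)]
gauge [([214.0, 260.0, 264.0, 331.0], 0.62), ([396.0, 151.0, 436.0, 232.0], 0.33)]
can [([354.0, 218.0, 382.0, 263.0], 0.96)]
blank [([164.0, 223.0, 206.0, 252.0], 0.76), ([214.0, 259.0, 265.0, 328.0], 0.25)]
setup_block [([296.0, 272.0, 334.0, 304.0], 0.66), ([401.0, 149.0, 438.0, 232.0], 0.57)]
wrench [([349.0, 135.0, 396.0, 170.0], 0.61)]
screwdriver [([394.0, 144.0, 440.0, 174.0], 0.68)]
calipers [([161.0, 271.0, 204.0, 341.0], 0.81), ([215.0, 260.0, 266.0, 331.0], 0.49)]
side 399.0957607529105 [0.3984999  0.6727105  0.86334102]
fixture [([320.0, 188.0, 365.0, 251.0]
[... 680 characters left out ...]
14.0, 375.0, 311.0, 398.0], 0.55)]
calipers [([345.0, 133.0, 387.0, 142.0], 0.5), ([292.0, 350.0, 389.0, 377.0], 0.29)]
wrist 277.9580396040905 [0.64996411 0.0698024  0.38480571]
fixture [([184.0, 119.0, 312.0, 287.0], 0.8)]
bracket [([220.0, 190.0, 283.0, 275.0], 0.9)]
clamp [([217.0, 146.0, 268.0, 213.0], 0.85)]
clamp_knob [([218.0, 191.0, 284.0, 275.0], 0.75), ([221.0, 147.0, 264.0, 213.0], 0.58)]
magnifier [([380.0, 0.0, 431.0, 14.0], 0.9)]
lens [([381.0, 0.0, 429.0, 10.0], 0.78)]
can [([380.0, 95.0, 474.0, 164.0], 0.95), ([184.0, 118.0, 309.0, 286.0], 0.55)]
setup_block [([380.0, 233.0, 434.0, 280.0], 0.65)]
calipers [([219.0, 194.0, 284.0, 276.0], 0.7), ([380.0, 0.0, 430.0, 9.0], 0.2)]
```

```bash
python3 -c "
import cv2
[cv2.imwrite(f'pics/{n}0b.png',cv2.resize(cv2.imread(f'pics/{n}0.png'),(800,500),interpolation=cv2.INTER_CUBIC)) for n in ['scene','side','wrist']]"
```

```text
(no output)
```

View pics/scene0b.png

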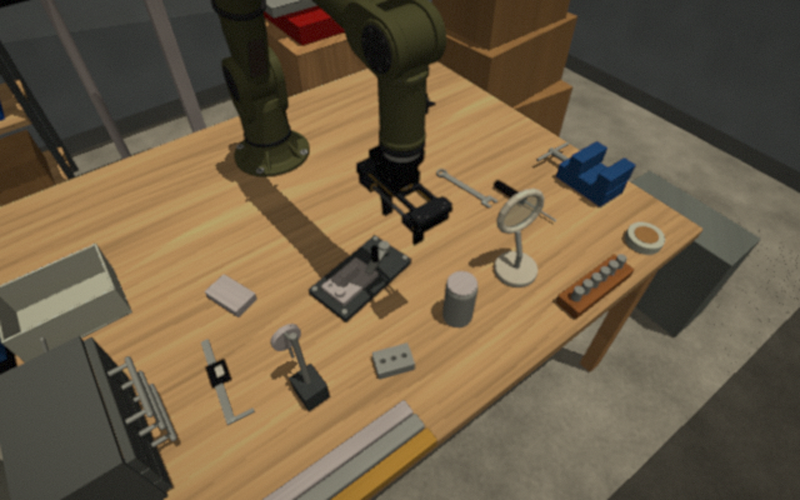

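View pics/side0b.png

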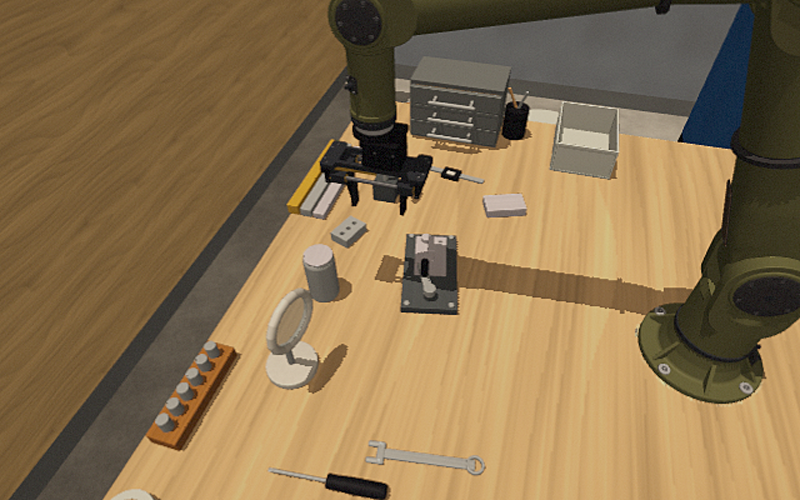

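View pics/wrist0b.png

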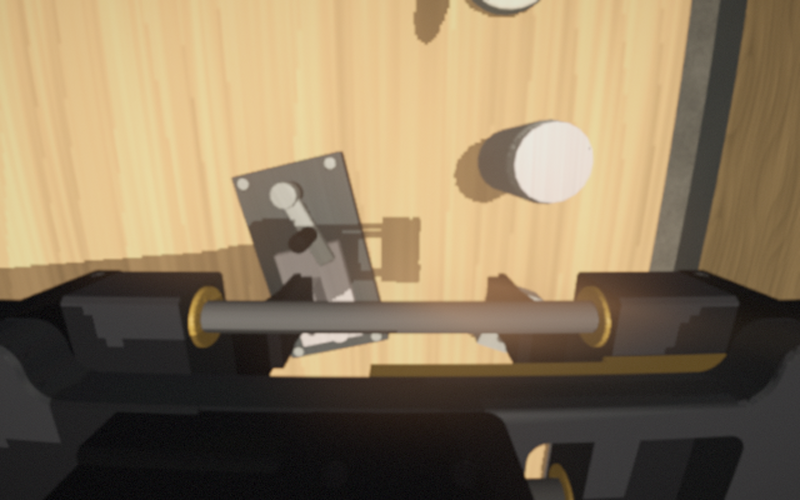

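The wrist view shows the fixture with the hinge cap at (284,195), the knob near (302,240) and plate corners at (233,178), (342,152) and (388,338), in 800-wide pixels. The magnifier is on the left, with its lens at scene (521,211) and side (290,321). The can stands between the two at about (550,160) in the wrist view. I'll zoom in to pick points.

```bash
python3 - <<'E'
import cv2,numpy as np
P=[('scene',390,145,60,95),('side',200,220,70,100),('scene',240,180,100,80),('side',310,180,70,80)]
out=np.zeros((600,800,3),np.uint8)
def crop(n,x,y,w,h,W,H):
    im=cv2.imread(f'pics/{n}0.png')[y:y+h,x:x+w]; return cv2.resize(im,(W,H),interpolation=cv2.INTER_CUBIC)
# magnifier crops x4 ; fixture crops x4 
def put(c,x,y): out[y:y+c.shape[0],x:x+c.shape[1]]=c
put(crop('scene',394,146,50,90,300//1,540)[:, :],0,0)   # x6
put(crop('side',204,222,60,95,300,475),300,0)          # x5
im=crop('scene',244,184,90,75,200,167)
cv2.imwrite('pics/mag.png',out[:, :600])
out2=np.zeros((600,800,3),np.uint8); out=out2
put(crop('scene',245,183,85,75,425,375),0,0) #x5
put(crop('side',314,184,60,75,300,375),430,0) #x5
put(crop('wrist',180,115,80,45,400,225),0,375)
cv2.imwrite('pics/fix.png',out)
E
```

```text
(no output)
```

View pics/mag.png

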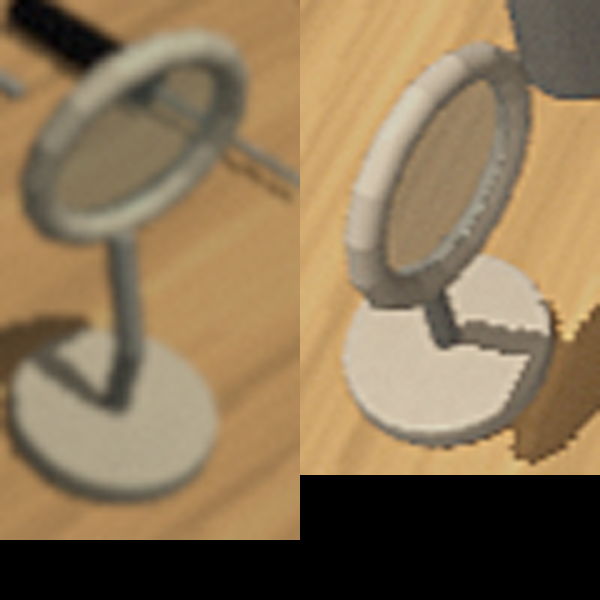

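View pics/fix.png

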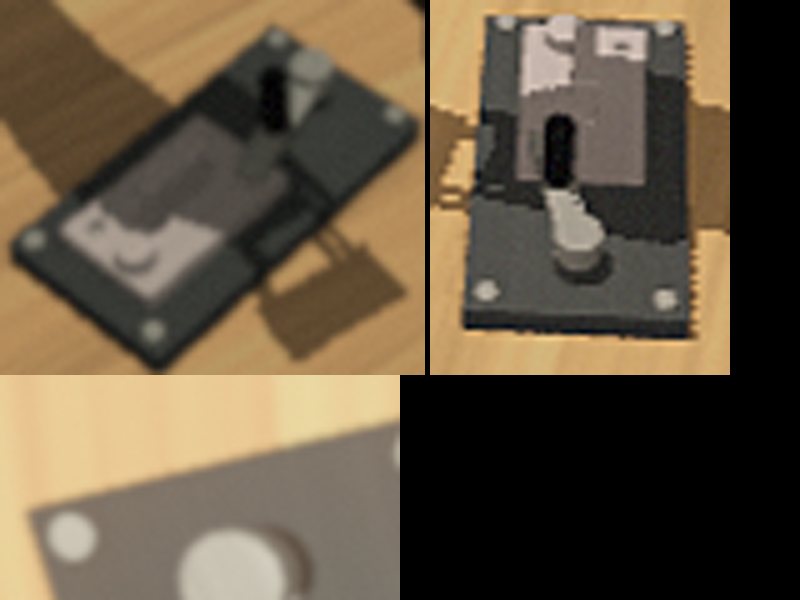

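The crops show the fixture's four corner screws, the hinge cap and the knob clearly. The magnifier's ring and foot have clean outlines, so I'll fit models to both.

```bash
cat > fit.py <<'E'
from h import *
import pickle
from scipy.optimize import least_squares
C=pickle.load(open('C0.pkl','rb'))
q=lambda c,o,s:[(c[0]+.5)/s-.5+o[0],(c[1]+.5)/s-.5+o[1]]
sc=lambda *c:q(c,(245,183),5); sd=lambda *c:q(c,(314,184),5); w=lambda *c:[(c[0]+.5)*.8-.5,(c[1]+.5)*.8-.5]
# screw order: (-,+),(+,+),(-,-),(+,-)
S={'scene':[sc(275,40),sc(395,112),sc(33,240),sc(152,332)],
'side':[sd(235,299),sd(56,290),sd(237,28),sd(75,20)],
'wrist':[w(243,184),w(330,163),w(298,351),w(376,337)]}
cap={'scene':sc(312,66),'side':sd(148,230),'wrist':w(284,195)}
knob={'scene':sc(272,72),'side':sd(130,122)}
sg=np.array([[-1,1],[1,1],[-1,-1],[1,-1]])
for i in range(4): print('screw',tri([(C[n],S[n][i]) for n in S]))
print('cap',tri([(C[n],cap[n]) for n in cap]),'knob',tri([(C[n],knob[n]) for n in knob]))
def fx(p):
    r=[]; c,s=np.cos(p[2]),np.sin(p[2]); M=np.array([[c,-s],[s,c]])
    for n in S:
        X=np.c_[(sg*p[3:5])@M.T+p[:2],np.full(4,.021)]
        r+=[(proj(C[n],X)-S[n]).ravel()]
        H=M@[0,.08]+p[:2]; r+=[(proj(C[n],[[*H,.0515]])-[cap[n]]).ravel()]
    return np.concatenate(r)
f=least_squares(fx,[.58,.06,.25,.05,.1]); print('fixture',f.x.round(4),np.abs(f.fun).max(),f.fun.reshape(-1,2).round(1).tolist())
x,y,yaw=f.x[:3]
for n in knob:
    X=onz(C[n],knob[n],.0865); print('knob at z',X, end=' ')
    d=X[:2]-[x-np.sin(yaw)*.08,y+np.cos(yaw)*.08]; print('r',np.hypot(*d),'clamp',np.arctan2(d[1],d[0])-(yaw-np.pi/2))
E
cat > fitm.py <<'E'
from h import *
import pickle
from scipy.optimize import least_squares
C=pickle.load(open('C0.pkl','rb'))
a=lambda v,o,s:(v+.5)/s-.5+o
ring={'scene':[a(22,394,6),a(247,394,6),a(30,146,6),a(243,146,6)],'side':[a(45,204,5),a(230,204,5),a(42,222,5),a(308,222,5)]}
foot={'scene':[a(10,394,6),a(217,394,6),a(502,146,6)],'side':[a(45,204,5),a(253,204,5),a(447,222,5)]}
t=np.linspace(0,2*np.pi,120)
def ext(c,X):
    p=proj(c,X); return np.r_[p[:,0].min(),p[:,0].max(),p[:,1].min(),p[:,1].max()]
def m(p):
    x,y,yaw,z,tr=p; r=[]
    A,B=np.meshgrid(t,t[::5]); rr=.06-tr+tr*np.cos(B)
    L=np.c_[(tr*np.sin(B)).ravel(),(rr*np.cos(A)).ravel(),(rr*np.sin(A)).ravel()]
    F=np.concatenate([np.c_[.03+.05*np.cos(t),.05*np.sin(t),0*t+h] for h in(0,.018)])
    M=np.array([[np.cos(yaw),-np.sin(yaw),0],[np.sin(yaw),np.cos(yaw),0],[0,0,1]])
    for n in ring:
        r+=[ext(C[n],L@M.T+[x,y,z])-ring[n], ext(C[n],F@M.T+[x,y,0])[[0,1,3]]-foot[n]]
    return np.concatenate(r+[[(tr-.007)/.002]])
for y0 in (0,.7,-.6):
    f=least_squares(m,[.77,.3,y0,.17,.007],diff_step=1e-4); print(f.x.round(4),f.cost,f.fun.round(1))
x,y,yaw=f.x[:3]; print('view',x-.13*np.cos(yaw),y-.13*np.sin(yaw))
for nm,d in {'can':.06,'gauge':.1}.items(): pass
print('can', onz(C['scene'],[368,221],.12), onz(C['side'],[255,201],.12), onz(C['wrist'],w:=[442,130],.12))
E
python3 fit.py; python3 fitm.py
```

```text
screw [0.48805656 0.03969407 0.02391785]
screw [0.57973117 0.0613913  0.02665173]
screw [ 0.5308949  -0.1548795   0.02359107]
screw [ 0.62387415 -0.13462181  0.02521069]
cap [0.53920897 0.03105677 0.05243208] knob [ 0.55874153 -0.00813488  0.09019014]
fixture [ 0.5551 -0.0474  0.2172  0.0474  0.1005] 1.327574805668064 [[0.1, 0.1], [-0.4, 1.2], [-0.6, 0.3], [-0.6, 0.5], [-0.7, -0.4], [-0.0, 1.3], [-0.3, 1.3], [-0.3, 0.9], [0.1, 1.2], [-0.2, 0.8], [0.5, -0.2], [0.6, 0.2], [0.3, 0.1], [-0.0, -0.6], [-1.0, 1.1]]
knob at z [ 0.55665118 -0.00613783  0.0865    ] r 0.04139229680793594 clamp 0.2531984856645466
knob at z [ 0.55901875 -0.01196564  0.0865    ] r 0.047663181302343975 clamp 0.24206221147701612
[ 0.7247  0.2592 -0.1733  0.1727  0.0062] 4.801112839364694 [-1.1 -0.1 -0.5  0.3 -1.2 -0.3  1.5 -0.4 -0.2 -0.4  0.7 -1.   0.3  1.4
 -0.4]
[ 0.7247  0.2592 -0.1733  0.1727  0.0062] 4.801112839365853 [-1.1 -0.1 -0.5  0.3 -1.2 -0.3  1.5 -0.4 -0.2 -0.4  0.7 -1.   0.3  1.4
 -0.4]
[ 0.7247  0.2592 -0.1733  0.1727  0.0062] 4.801112839381481 [-1.1 -0.1 -0.5  0.3 -1.2 -0.3  1.5 -0.4 -0.2 -0.4  0.7 -1.   0.3  1.4
 -0.4]
view 0.5966088363100812 0.281601932033949
can [0.75317496 0.07202475 0.12      ] [0.76648895 0.05307106 0.12      ] [0.76504761 0.06450487 0.12      ]
```

The fits agree with the text: cap at 52 mm, knob at about 88 mm and 45 mm from the hinge, clamp at about 0.25 rad, lens at 173 mm. The plan is to straddle the knob with the fingers and follow its arc. First I go above it.

Call:
jog_arm --increments '[{"tx": -2, "ty": -23, "tz": 20, "wz": -0.11, "gripper": 0.42}, {"tx": -5, "ty": -46, "tz": 42, "wz": -0.22, "gripper": 0.42}, {"tx": -7, "ty": -69, "tz": 64, "wz": -0.34, "gripper": 0.42}, {"tx": -10, "ty": -91, "tz": 86, "wz": -0.46, "gripper": 0.42}, {"tx": -10, "ty": -91, "tz": 86, "wz": -0.46, "gripper": 0.42}]'

```text
validation failed for argument at $.in...
```

```bash
python3 - <<'E'
from h import *
im=vision.get_image('wrist'); c=cal(im); s=ctrl.get_state(); print(s['time'],s['position'],s['tool_rot'],s['grip_width'])
I=im['color'].copy()
x,y,yaw=.5551,-.0474,.2172
M=np.array([[np.cos(yaw),-np.sin(yaw)],[np.sin(yaw),np.cos(yaw)]])
W=lambda a,b,z:[*(M@[a,b]+[x,y]),z]
th=.245
pts=[W(-.06,.11,.02),W(.06,.11,.02),W(.06,-.11,.02),W(-.06,-.11,.02),W(0,.08,.0515),W(.045*np.sin(th),.08-.045*np.cos(th),.0865),W(.007,-.012,.066),W(-.007,-.012,.066),W(.007,-.058,.066)]
I=cv2.resize(I,(800,500))
for p in proj(c,pts): cv2.circle(I,tuple(int(round(v*1.25)) for v in p),3,(0,0,255),1)
cv2.imwrite('pics/w1.png',I)
E
```

```text
2.15 [ 6.50017373e-01 -1.16932021e-06  2.22569272e-01] [2.22136863e+00 2.22143811e+00 7.13629129e-05] 0.9990877604359172
```

View pics/w1.png

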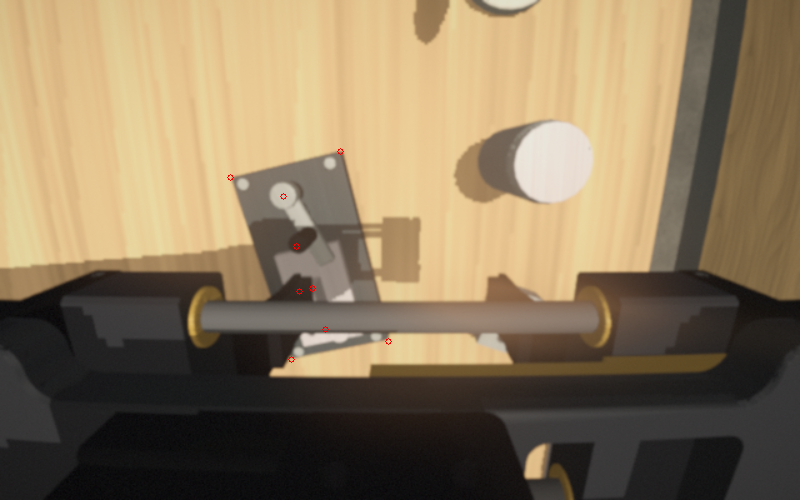

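The move was refused, probably because keys were missing, so the arm has not moved. The overlay shows the model points sitting on the fixture corners, the cap (283,196) and the knob top (296,246). I'll retry with all keys.

Call:
jog_arm --increments '[{"tx": -2, "ty": -23, "tz": 20, "wx": 0, "wy": 0, "wz": -0.11, "gripper": 0.42}, {"tx": -5, "ty": -46, "tz": 42, "wx": 0, "wy": 0, "wz": -0.22, "gripper": 0.42}, {"tx": -7, "ty": -69, "tz": 64, "wx": 0, "wy": 0, "wz": -0.34, "gripper": 0.42}, {"tx": -10, "ty": -91, "tz": 86, "wx": 0, "wy": 0, "wz": -0.46, "gripper": 0.42}, {"tx": -10, "ty": -91, "tz": 86, "wx": 0, "wy": 0, "wz": -0.46, "gripper": 0.42}]'

```text
time: 2.57
position: [0.5506, -0.011, 0.1305]
tool_rot: [-1.645, -2.663, 0.013]
ft_force: [-1.4, -0.2, -1.6]
grip_width: 0.709
grip_force: 0.0
```

```bash
cat > ov.py <<'E'
from h import *
import sys
im=vision.get_image('wrist'); c=cal(im); s=ctrl.get_state(); print(s['time'],s['position'],s['tool_rot'],s['grip_width'])
T=R.from_rotvec(s['tool_rot']).as_matrix(); print('phi',np.arctan2(T[1,1],T[0,1]))
x,y,yaw=.5551,-.0474,.2172
M=np.array([[np.cos(yaw),-np.sin(yaw)],[np.sin(yaw),np.cos(yaw)]])
W=lambda a,b,z:[*(M@[a,b]+[x,y]),z]
th=float(sys.argv[2])
pts=[W(-.06,.11,.02),W(.06,.11,.02),W(.06,-.11,.02),W(-.06,-.11,.02),W(0,.08,.0515),W(.045*np.sin(th),.08-.045*np.cos(th),.0865),W(.007,-.012,.066),W(-.007,-.012,.066),W(.007,-.058,.066)]
I=cv2.resize(im['color'],(800,500))
for p in proj(c,pts): cv2.circle(I,tuple(int(round(v*1.25)) for v in p),3,(0,0,255),1)
cv2.imwrite(sys.argv[1],I)
E
python3 ov.py pics/w2.png .245
```

```text
2.6167 [ 0.55459673 -0.01069198  0.13346838] [-1.65421072 -2.66390662  0.00663635] 0.6589258356003765
phi 0.45941080417476754
```

View pics/w2.png

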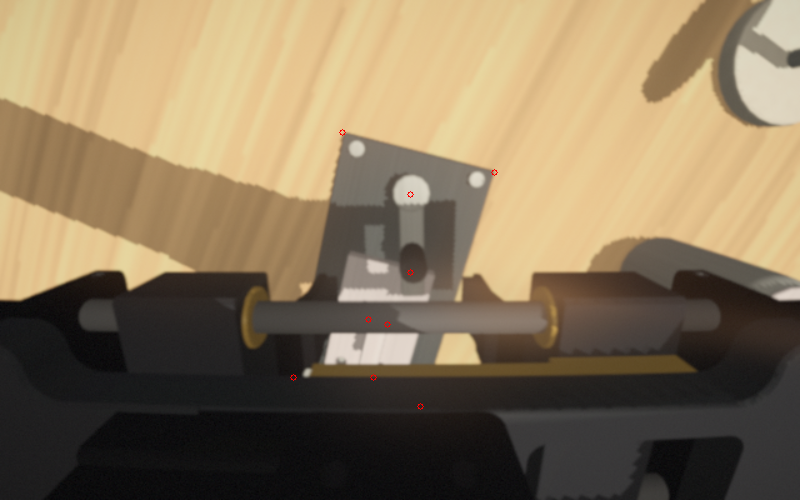

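The overlay still sits on the knob and cap, and the can's tip is clear at lower right. Next I descend round the knob.

Call:
jog_arm --increments '[{"tx": 0, "ty": 0, "tz": 20, "wx": 0, "wy": 0, "wz": 0, "gripper": 0.42}, {"tx": 0, "ty": 0, "tz": 45, "wx": 0, "wy": 0, "wz": 0, "gripper": 0.42}, {"tx": 0, "ty": 0, "tz": 70, "wx": 0, "wy": 0, "wz": 0, "gripper": 0.42}, {"tx": 0, "ty": 0, "tz": 83, "wx": 0, "wy": 0, "wz": 0, "gripper": 0.42}, {"tx": 0, "ty": 0, "tz": 83, "wx": 0, "wy": 0, "wz": 0, "gripper": 0.42}]'

```text
time: 3.03
position: [0.5581, -0.0099, 0.0513]
tool_rot: [-1.656, -2.666, 0.003]
ft_force: [-1.7, -0.2, -0.4]
grip_width: 0.428
grip_force: 0.0
```

```bash
python3 - <<'E'
from h import *
s=ctrl.get_state(); print(s['position'],s['grip_width'],s['ft_force'])
# arc waypoints in tool axes at start (phi0=.46), from commanded (.559,-.010)
p0=np.array([.559,-.010]);phi0=.46
h=np.array([.5379,.0307]);yaw=.2172
ex=np.array([-np.sin(phi0),np.cos(phi0)]);ey=np.array([np.cos(phi0),np.sin(phi0)])
for th in np.arange(.245,1.80,.1):
    a=yaw-np.pi/2+th; p=h+.045*np.array([np.cos(a),np.sin(a)]); d=p-p0
    print(round(th,3),(1e3*np.array([d@ex,d@ey])).round(1),'wz',round(-(yaw+th-phi0),3),p.round(3))
E
```

```text
[ 0.55812567 -0.00991077  0.05133376] 0.42785168287241787 [-1.72497379 -0.17112236 -0.42861952]
0.245 [ 0.8 -0.7] wz -0.002 [ 0.558 -0.01 ]
0.345 [1.1 3.8] wz -0.102 [ 0.562 -0.007]
0.445 [1.8 8.2] wz -0.202 [ 0.566 -0.005]
0.545 [ 2.9 12.6] wz -0.302 [ 0.569 -0.002]
0.645 [ 4.4 16.8] wz -0.402 [0.572 0.001]
0.745 [ 6.4 20.8] wz -0.502 [0.575 0.005]
0.845 [ 8.8 24.7] wz -0.602 [0.577 0.009]
0.945 [11.5 28.2] wz -0.702 [0.579 0.013]
1.045 [14.6 31.5] wz -0.802 [0.581 0.017]
1.145 [17.9 34.5] wz -0.902 [0.582 0.021]
1.245 [21.6 37.1] wz -1.002 [0.583 0.026]
1.345 [25.5 39.3] wz -1.102 [0.583 0.03 ]
1.445 [29.6 41.1] wz -1.202 [0.583 0.035]
1.545 [33.9 42.5] wz -1.302 [0.582 0.039]
1.645 [38.3 43.5] wz -1.402 [0.581 0.044]
1.745 [42.8 44.1] wz -1.502 [0.579 0.048]
```

Call:
jog_arm --increments '[{"tx": 0.5, "ty": 4, "tz": 0, "wx": 0, "wy": 0, "wz": -0.1, "gripper": 0.28}, {"tx": 1.5, "ty": 8.5, "tz": 0, "wx": 0, "wy": 0, "wz": -0.2, "gripper": 0.28}, {"tx": 3, "ty": 12.5, "tz": 0, "wx": 0, "wy": 0, "wz": -0.3, "gripper": 0.28}, {"tx": 4.5, "ty": 17, "tz": 0, "wx": 0, "wy": 0, "wz": -0.4, "gripper": 0.28}, {"tx": 6.5, "ty": 21, "tz": 0, "wx": 0, "wy": 0, "wz": -0.5, "gripper": 0.28}]'

```text
time: 3.45
position: [0.5761, 0.0037, 0.0549]
tool_rot: [0.94, 2.996, -0.002]
ft_force: [-1.5, -2.7, -2.8]
grip_width: 0.286
grip_force: 1.4
```

Call:
jog_arm --increments '[{"tx": 0, "ty": 4.5, "tz": 0, "wx": 0, "wy": 0, "wz": -0.1, "gripper": 0.28}, {"tx": 1, "ty": 9, "tz": 0, "wx": 0, "wy": 0, "wz": -0.2, "gripper": 0.28}, {"tx": 2, "ty": 13.5, "tz": 0, "wx": 0, "wy": 0, "wz": -0.3, "gripper": 0.28}, {"tx": 3.5, "ty": 17.5, "tz": 0, "wx": 0, "wy": 0, "wz": -0.4, "gripper": 0.28}, {"tx": 5.5, "ty": 21.5, "tz": 0, "wx": 0, "wy": 0, "wz": -0.5, "gripper": 0.28}]'

```text
time: 3.87
position: [0.5839, 0.0247, 0.055]
tool_rot: [0.169, 3.136, -0.002]
ft_force: [-2.3, -2.1, -1.2]
grip_width: 0.278
grip_force: 1.2
```

Call:
jog_arm --increments '[{"tx": 0, "ty": 4.5, "tz": 0, "wx": 0, "wy": 0, "wz": -0.1, "gripper": 0.28}, {"tx": 1, "ty": 9, "tz": 0, "wx": 0, "wy": 0, "wz": -0.2, "gripper": 0.28}, {"tx": 2, "ty": 13.5, "tz": 0, "wx": 0, "wy": 0, "wz": -0.3, "gripper": 0.28}, {"tx": 3, "ty": 15.5, "tz": 0, "wx": 0, "wy": 0, "wz": -0.35, "gripper": 0.28}, {"tx": 3, "ty": 15.5, "tz": 0, "wx": 0, "wy": 0, "wz": -0.35, "gripper": 0.28}]'

```text
time: 4.28
position: [0.5833, 0.0414, 0.0553]
tool_rot: [-0.375, 3.116, -0.001]
ft_force: [-0.5, -0.9, -0.4]
grip_width: 0.283
grip_force: 0.4
```

```bash
python3 ov.py pics/w3.png 1.5
```

```text
4.3333 [0.58337234 0.04136613 0.05529326] [-3.70985795e-01  3.11638457e+00 -8.02248819e-04] 0.27993792577591836
phi 1.8077670350195445
```

View pics/w3.png

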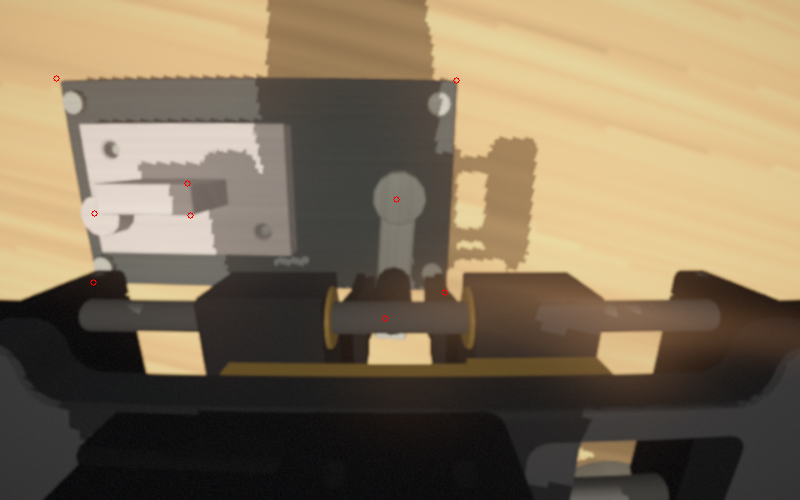

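The clamp is at about 1.5 rad and the bracket is still seated. The rib's predicted points match at (187,183) and (190,215). Now I rise off the knob.

Call:
jog_arm --increments '[{"tx": 0, "ty": 0, "tz": -5, "wx": 0, "wy": 0, "wz": 0, "gripper": 0.4}, {"tx": 0, "ty": 0, "tz": -30, "wx": 0, "wy": 0, "wz": 0, "gripper": 0.4}, {"tx": 0, "ty": 0, "tz": -65, "wx": 0, "wy": 0, "wz": 0, "gripper": 0.6}, {"tx": 0, "ty": 0, "tz": -80, "wx": 0, "wy": 0, "wz": 0.1, "gripper": 0.8}, {"tx": 0, "ty": 0, "tz": -80, "wx": 0, "wy": 0, "wz": 0.22, "gripper": 0.9}]'

```text
time: 4.75
position: [0.5853, 0.0425, 0.1399]
tool_rot: [-0.02, 3.132, 0.001]
ft_force: [1.1, 1.2, 0.2]
grip_width: 0.545
grip_force: 0.0
```

Call:
jog_arm --increments '[{"tx": 0, "ty": 0, "tz": 0, "wx": 0, "wy": 0, "wz": 0.12, "gripper": 0.9}, {"tx": 0, "ty": 0, "tz": 0, "wx": 0, "wy": 0, "wz": 0.24, "gripper": 0.9}, {"tx": 0, "ty": 0, "tz": 0, "wx": 0, "wy": 0, "wz": 0.36, "gripper": 0.9}, {"tx": 0, "ty": 0, "tz": 0, "wx": 0, "wy": 0, "wz": 0.48, "gripper": 0.9}, {"tx": 0, "ty": 0, "tz": 0, "wx": 0, "wy": 0, "wz": 0.6, "gripper": 0.9}]'

```text
time: 5.17
position: [0.5822, 0.0421, 0.135]
tool_rot: [0.91, 3.005, 0.002]
ft_force: [0.1, 0.1, -0.1]
grip_width: 0.874
grip_force: 0.0
```

Call:
jog_arm --increments '[{"tx": 0, "ty": 0, "tz": 0, "wx": 0, "wy": 0, "wz": 0.12, "gripper": 0.9}, {"tx": 0, "ty": 0, "tz": 0, "wx": 0, "wy": 0, "wz": 0.24, "gripper": 0.9}, {"tx": 0, "ty": 0, "tz": 0, "wx": 0, "wy": 0, "wz": 0.36, "gripper": 0.9}, {"tx": 0, "ty": 0, "tz": 0, "wx": 0, "wy": 0, "wz": 0.48, "gripper": 0.9}, {"tx": 0, "ty": 0, "tz": 0, "wx": 0, "wy": 0, "wz": 0.6, "gripper": 0.9}]'

```text
time: 5.58
position: [0.5822, 0.0421, 0.1349]
tool_rot: [1.758, 2.602, 0.002]
ft_force: [-0.6, -0.6, -1.1]
grip_width: 0.904
grip_force: 0.0
```

```bash
cat > go.py <<'E'
from h import *
import sys
s=ctrl.get_state(); p=s['position']; Rm=R.from_rotvec(s['tool_rot']); T=Rm.as_matrix()
x,y,z,phi=map(float,sys.argv[1:5])
G=np.array([[-np.sin(phi),np.cos(phi),0],[np.cos(phi),np.sin(phi),0],[0,0,-1.]]).T
print(s['time'],p.round(4),'phi',np.arctan2(T[1,1],T[0,1]).round(4),'tilt',np.arccos(-T[2,2]).round(4),'F',s['ft_force'].round(2),'g',s['grip_width'],s['grip_force'])
print('t',(1e3*T.T@(np.array([x,y,z])-p)).round(1),'w',(Rm.inv()*R.from_matrix(G)).as_rotvec().round(4))
E
python3 go.py .5626 -.0816 .12 .217
```

```text
5.5833 [0.5822 0.0421 0.1349] phi 0.3827 tilt 0.0019 F [-0.61 -0.61 -1.12] g 0.9042705032136614 0.0
t [-107.5  -64.4   14.8] w [ 1.900e-03 -1.000e-04  1.657e-01]
```

Call:
jog_arm --increments '[{"tx": -25, "ty": -15, "tz": 5, "wx": 0, "wy": 0, "wz": 0.05, "gripper": 0.9}, {"tx": -55, "ty": -33, "tz": 10, "wx": 0, "wy": 0, "wz": 0.1, "gripper": 0.9}, {"tx": -85, "ty": -51, "tz": 15, "wx": 0, "wy": 0, "wz": 0.16, "gripper": 0.9}, {"tx": -107.5, "ty": -64.5, "tz": 15, "wx": 0, "wy": 0, "wz": 0.165, "gripper": 0.9}, {"tx": -107.5, "ty": -64.5, "tz": 15, "wx": 0, "wy": 0, "wz": 0.165, "gripper": 0.9}]'

```text
time: 6.0
position: [0.562, -0.0902, 0.1195]
tool_rot: [1.97, 2.444, -0.004]
ft_force: [0.4, -0.5, 0.4]
grip_width: 0.899
grip_force: 0.0
```

```bash
python3 ov.py pics/w4.png 1.5; python3 go.py .5626 -.0816 .037 .217
```

```text
6.05 [ 0.56275297 -0.0864584   0.11969349] [ 1.96648168e+00  2.44756644e+00 -3.02702369e-04] 0.8983521606330412
phi 0.21712277053033469
6.05 [ 0.5628 -0.0865  0.1197] phi 0.2171 tilt 0.0019 F [ 0.84  0.14 -0.25] g 0.8983521606330412 0.0
t [ 4.9  0.8 82.7] w [0.001  0.0016 0.0001]
```

View pics/w4.png

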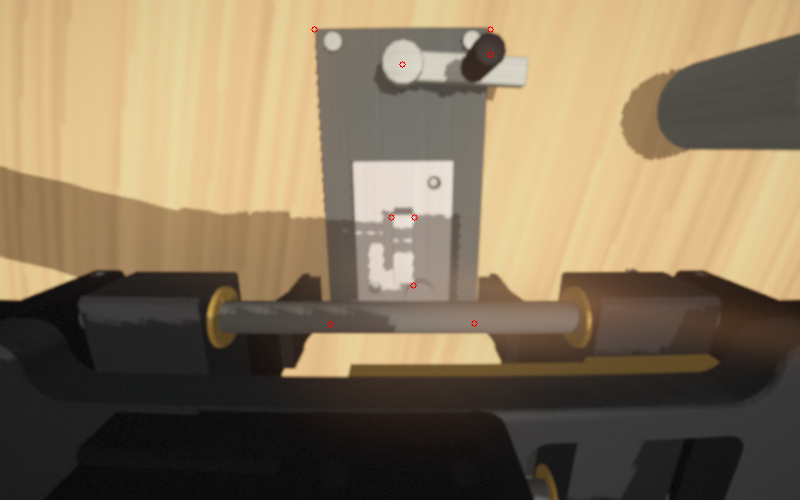

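The predicted points (391,217) and (414,217) sit on the rib's end, so I descend straight down.

Call:
jog_arm --increments '[{"tx": 0, "ty": 0, "tz": 15, "wx": 0, "wy": 0, "wz": 0, "gripper": 0.6}, {"tx": 0, "ty": 0, "tz": 40, "wx": 0, "wy": 0, "wz": 0, "gripper": 0.6}, {"tx": 0, "ty": 0, "tz": 65, "wx": 0, "wy": 0, "wz": 0, "gripper": 0.6}, {"tx": 0, "ty": 0, "tz": 79, "wx": 0, "wy": 0, "wz": 0, "gripper": 0.6}, {"tx": 0, "ty": 0, "tz": 82, "wx": 0, "wy": 0, "wz": 0, "gripper": 0.6}]'

```text
time: 6.47
position: [0.5613, -0.0804, 0.0344]
tool_rot: [-1.954, -2.455, 0.002]
ft_force: [-0.5, 0.4, 0.9]
grip_width: 0.636
grip_force: 0.0
```

Call:
jog_arm --increments '[{"tx": 0, "ty": 0, "tz": 0, "wx": 0, "wy": 0, "wz": 0, "gripper": 0.4}, {"tx": 0, "ty": 0, "tz": 0, "wx": 0, "wy": 0, "wz": 0, "gripper": 0.25}, {"tx": 0, "ty": 0, "tz": 0, "wx": 0, "wy": 0, "wz": 0, "gripper": 0.2}, {"tx": 0, "ty": 0, "tz": 0, "wx": 0, "wy": 0, "wz": 0, "gripper": 0.2}, {"tx": 0, "ty": 0, "tz": 0, "wx": 0, "wy": 0, "wz": 0, "gripper": 0.2}]'

```text
time: 6.88
position: [0.5636, -0.0824, 0.0378]
tool_rot: [1.957, 2.455, 0.002]
ft_force: [-0.1, -1.0, -0.5]
grip_width: 0.309
grip_force: 0.0
```

```bash
python3 go.py .5626 -.0816 .037 .217
```

```text
6.8833 [ 0.5636 -0.0824  0.0378] phi 0.2249 tilt 0.0022 F [-0.13 -1.05 -0.47] g 0.30875627816386003 0.0
t [ 1.  -0.8  0.8] w [0.002  0.0007 0.0079]
```

Call:
jog_arm --increments '[{"tx": 0, "ty": -1, "tz": 0, "wx": 0, "wy": 0, "wz": 0.005, "gripper": 0.1}, {"tx": 0, "ty": -1, "tz": 0, "wx": 0, "wy": 0, "wz": 0.005, "gripper": 0}, {"tx": 0, "ty": -1, "tz": 0, "wx": 0, "wy": 0, "wz": 0.005, "gripper": 0}, {"tx": 0, "ty": -1, "tz": 0, "wx": 0, "wy": 0, "wz": 0.005, "gripper": 0}, {"tx": 0, "ty": -1, "tz": 0, "wx": 0, "wy": 0, "wz": 0.005, "gripper": 0}]' --grip_force 40

```text
time: 7.3
position: [0.5622, -0.0826, 0.0371]
tool_rot: [1.964, 2.451, 0.001]
ft_force: [0.5, 0.3, 3.7]
grip_width: 0.157
grip_force: 40.0
```

```bash
python3 go.py .5626 -.0816 .037 .217
```

```text
7.3 [ 0.5622 -0.0826  0.0371] phi 0.22 tilt 0.0009 F [0.49 0.33 3.71] g 0.15739931152137893 39.99989088624716
t [0.9 0.7 0.1] w [0.0008 0.0004 0.003 ]
```

The opening is 13.7 mm, which matches the 14 mm rib. Now I lift straight up.

Call:
jog_arm --increments '[{"tx": 0, "ty": 0, "tz": -4, "wx": 0, "wy": 0, "wz": 0, "gripper": 0}, {"tx": 0, "ty": 0, "tz": -10, "wx": 0, "wy": 0, "wz": 0, "gripper": 0}, {"tx": 0, "ty": 0, "tz": -20, "wx": 0, "wy": 0, "wz": 0, "gripper": 0}, {"tx": 0, "ty": 0, "tz": -35, "wx": 0, "wy": 0, "wz": 0, "gripper": 0}, {"tx": 0, "ty": 0, "tz": -50, "wx": 0, "wy": 0, "wz": 0, "gripper": 0}]'

```text
time: 7.72
position: [0.5604, -0.0825, 0.0867]
tool_rot: [-1.963, -2.45, 0.003]
ft_force: [0.6, 0.2, -3.9]
grip_width: 0.159
grip_force: 40.0
```

Call:
jog_arm --increments '[{"tx": 0, "ty": 0, "tz": -18, "wx": 0, "wy": 0, "wz": 0, "gripper": 0}, {"tx": 0, "ty": 0, "tz": -36, "wx": 0, "wy": 0, "wz": 0, "gripper": 0}, {"tx": 0, "ty": 0, "tz": -55, "wx": 0, "wy": 0, "wz": 0, "gripper": 0}, {"tx": 0, "ty": 0, "tz": -72, "wx": 0, "wy": 0, "wz": 0, "gripper": 0}, {"tx": 0, "ty": 0, "tz": -81, "wx": 0, "wy": 0, "wz": 0, "gripper": 0}]'

```text
time: 8.13
position: [0.5621, -0.0826, 0.1702]
tool_rot: [1.963, 2.45, 0.002]
ft_force: [0.8, -0.2, -3.4]
grip_width: 0.156
grip_force: 40.0
```

```bash
python3 go.py .5966 .2816 .167 .217
```

```text
8.1333 [ 0.5621 -0.0826  0.1702] phi 0.22 tilt 0.0021 F [ 0.83 -0.15 -3.43] g 0.15572139900640142 39.99964714050293
t [347.9 113.1   3.1] w [0.0019 0.0008 0.003 ]
```

Call:
jog_arm --increments '[{"tx": 8, "ty": 2.5, "tz": 0, "wx": 0, "wy": 0, "wz": 0, "gripper": 0}, {"tx": 25, "ty": 8, "tz": 0, "wx": 0, "wy": 0, "wz": 0, "gripper": 0}, {"tx": 50, "ty": 16, "tz": 0, "wx": 0, "wy": 0, "wz": 0, "gripper": 0}, {"tx": 75, "ty": 24.5, "tz": 0, "wx": 0, "wy": 0, "wz": 0, "gripper": 0}, {"tx": 100, "ty": 32.5, "tz": 0, "wx": 0, "wy": 0, "wz": 0, "gripper": 0}]'

```text
time: 8.55
position: [0.5705, 0.0238, 0.1661]
tool_rot: [-1.963, -2.45, 0.002]
ft_force: [0.7, 1.3, -3.3]
grip_width: 0.157
grip_force: 40.0
```

Call:
jog_arm --increments '[{"tx": 25, "ty": 8, "tz": 0, "wx": 0, "wy": 0, "wz": 0, "gripper": 0}, {"tx": 50, "ty": 16, "tz": 0, "wx": 0, "wy": 0, "wz": 0, "gripper": 0}, {"tx": 75, "ty": 24.5, "tz": 0, "wx": 0, "wy": 0, "wz": 0, "gripper": 0}, {"tx": 100, "ty": 32.5, "tz": 0, "wx": 0, "wy": 0, "wz": 0, "gripper": 0}, {"tx": 125, "ty": 40.5, "tz": 0, "wx": 0, "wy": 0, "wz": 0, "gripper": 0}]'

```text
time: 8.97
position: [0.5825, 0.1548, 0.1659]
tool_rot: [-1.962, -2.451, 0.003]
ft_force: [0.6, 0.2, -3.8]
grip_width: 0.156
grip_force: 40.0
```

Call:
jog_arm --increments '[{"tx": 25, "ty": 8, "tz": 0, "wx": 0, "wy": 0, "wz": 0, "gripper": 0}, {"tx": 50, "ty": 16, "tz": 0, "wx": 0, "wy": 0, "wz": 0, "gripper": 0}, {"tx": 75, "ty": 24.5, "tz": 0, "wx": 0, "wy": 0, "wz": 0, "gripper": 0}, {"tx": 95, "ty": 31, "tz": 0, "wx": 0, "wy": 0, "wz": 0, "gripper": 0}, {"tx": 108, "ty": 35, "tz": 0, "wx": 0, "wy": 0, "wz": 0, "gripper": 0}]'

```text
time: 9.38
position: [0.5924, 0.2699, 0.1658]
tool_rot: [-1.958, -2.453, 0.002]
ft_force: [0.0, 0.3, -4.2]
grip_width: 0.155
grip_force: 40.0
```

```bash
python3 go.py .5966 .2816 .167 .217; python3 - <<'E'
from h import *
for n in ['scene','side','wrist']:
    im=vision.get_image(n); c=cal(im); cv2.imwrite(f'pics/{n}5.png',im['color'])
    mid=np.array([.5966,.2816,.17]); 
    print(n,'view px',proj(c,[[.5966,.2816,.17],[.7247,.2592,.17]]).round().tolist())
    for t in ['bracket','lens','clamp']:
        print(t,[(np.round(q['bbox']).tolist(),round(q['conf'],2)) for q in vision.spot_in(n,t)[:1]])
a=cv2.imread('pics/scene5.png')[100:300,270:470]; b=cv2.imread('pics/side5.png')[180:380,160:360]
cv2.imwrite('pics/end.png',np.hstack([cv2.resize(v,(400,400),interpolation=cv2.INTER_CUBIC) for v in(a,b)]))
E
```

```text
9.3833 [0.5924 0.2699 0.1658] phi 0.2238 tilt 0.0035 F [ 0.03  0.26 -4.16] g 0.15504662497615543 39.9995531514287
t [10.5  6.7 -1.2] w [-0.003  -0.0017  0.0068]
scene view px [[388.0, 141.0], [415.0, 169.0]]
bracket [([366.0, 135.0, 405.0, 161.0], 0.76)]
lens [([396.0, 148.0, 433.0, 232.0], 0.71)]
clamp [([306.0, 193.0, 329.0, 218.0], 0.82)]
side view px [[285.0, 281.0], [232.0, 257.0]]
bracket [([270.0, 259.0, 313.0, 306.0], 0.69)]
lens [([215.0, 233.0, 254.0, 312.0], 0.84)]
clamp [([313.0, 221.0, 352.0, 237.0], 0.49)]
wrist view px [[328.0, 214.0], [507.0, 284.0]]
bracket [([258.0, 144.0, 378.0, 288.0], 0.78)]
lens []
clamp []
```

View pics/end.png

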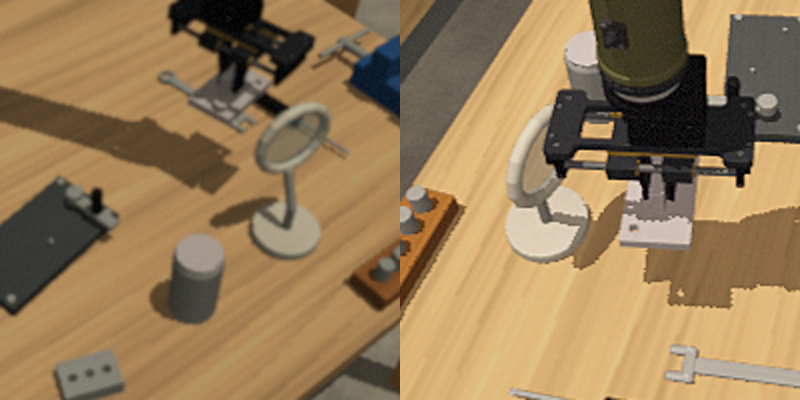

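The bracket hangs level in the fingers in front of the lens, at (655,210) in the side half of the picture, clear of the ring. The clamp is open, at (90,200) in the scene half. I'll make a last small correction and let it settle.

Call:
jog_arm --increments '[{"tx": 4, "ty": 2, "tz": 0, "wx": 0, "wy": 0, "wz": 0, "gripper": 0}, {"tx": 8, "ty": 4, "tz": -1, "wx": 0, "wy": 0, "wz": 0, "gripper": 0}, {"tx": 11, "ty": 5, "tz": -1, "wx": 0, "wy": 0, "wz": 0, "gripper": 0}, {"tx": 11, "ty": 5, "tz": -1, "wx": 0, "wy": 0, "wz": 0, "gripper": 0}, {"tx": 11, "ty": 5, "tz": -1, "wx": 0, "wy": 0, "wz": 0, "gripper": 0}]'

```text
time: 10.4
position: [0.5967, 0.2785, 0.1685]
tool_rot: [-1.963, -2.453, 0.0]
ft_force: [0.3, 1.0, -5.1]
grip_width: 0.157
grip_force: 40.0
```

Call:
jog_arm --increments '[{"tx": 0, "ty": 0, "tz": 0, "wx": 0, "wy": 0, "wz": 0, "gripper": 0}, {"tx": 0, "ty": 0, "tz": 0, "wx": 0, "wy": 0, "wz": 0, "gripper": 0}, {"tx": 0, "ty": 0, "tz": 0, "wx": 0, "wy": 0, "wz": 0, "gripper": 0}, {"tx": 0, "ty": 0, "tz": 0, "wx": 0, "wy": 0, "wz": 0, "gripper": 0}, {"tx": 0, "ty": 0, "tz": 0, "wx": 0, "wy": 0, "wz": 0, "gripper": 0}]'

```text
time: 10.82
position: [0.597, 0.2776, 0.1686]
tool_rot: [1.964, 2.452, -0.0]
ft_force: [-0.7, 0.7, -4.5]
grip_width: 0.159
grip_force: 40.0
```

Call:
jog_arm --increments '[{"tx": 0, "ty": 0, "tz": 0, "wx": 0, "wy": 0, "wz": 0, "gripper": 0}, {"tx": 0, "ty": 0, "tz": 0, "wx": 0, "wy": 0, "wz": 0, "gripper": 0}, {"tx": 0, "ty": 0, "tz": 0, "wx": 0, "wy": 0, "wz": 0, "gripper": 0}, {"tx": 0, "ty": 0, "tz": 0, "wx": 0, "wy": 0, "wz": 0, "gripper": 0}, {"tx": 0, "ty": 0, "tz": 0, "wx": 0, "wy": 0, "wz": 0, "gripper": 0}]'

```text
time: 11.23
position: [0.5969, 0.2778, 0.1686]
tool_rot: [1.964, 2.452, 0.0]
ft_force: [0.1, 0.2, -4.8]
grip_width: 0.158
grip_force: 40.0
```

```bash
python3 go.py .5966 .2816 .167 .217; python3 -c "
from h import *
print(ctrl.get_state()['qd'])"
```

```text
11.2333 [0.5969 0.2778 0.1686] phi 0.22 tilt 0.0001 F [ 0.14  0.2  -4.8 ] g 0.15820299129615303 39.99955608509481
t [3.7 0.5 1.6] w [0.    0.    0.003]
[-2.59077682e-04 -9.80157532e-04  1.30662645e-03  2.32205218e-03
 -1.64476108e-04 -3.28039549e-04  7.60218249e-05]
```

The arm is still and within 4 mm of the measured viewing spot, so I'm handing in.

```bash
python3 -c "
from h import *
print(ctrl.close_job())"
```

```text
the job is handed in; nothing more can be done
None
```

I handed the job in at about 11 s with the clamp open at about 1.5 rad and the bracket gripped, level and still, about 4 mm from the measured viewing spot; no verdict came back.

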